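Hold a stone ball sample under the magnifier lamp

TASK

Switch on the magnifier lamp by pressing the red button on its base right down, then take by its handle the white tray with the loose blue stone ball in its pocket and carry it under the lens, keeping the tray level all the way so that the ball never leaves its pocket. Finish while still holding the tray in the air, level and still, with the ball under the middle of the lens and about ten centimetres below it. Do not knock the lens head, and leave the amber ball's tray and the other things on the table as they are.

Things in the scene. Friction and masses are not known exactly. Their poses are not given: they have to be found in the camera images.
- light (a joint): Red push button of the lamp, sprung, 24 mm across, on the lamp's round white base, moving straight down. 0 = up, 0.006 m = right down; it needs about 4 N at the bottom and springs back up when let go. The lamp need not be seen to light.
- light_top (a point): Centre of the top face of that red button, about 40 mm above the table with the button up, on the near side of the lamp's base (a disc 160 mm across, 20 mm high, fixed to the table). The lamp's steel post, 16 mm thick and 430 mm high, rises from the same base 95 mm beyond the button.
- lens (a point): Middle of the underside of the lens head: a level ring with a clear lens, 120 mm across, 26 mm high, its underside 270 to 330 mm above the table. A level bar 16 mm thick carries it from the post, which stands 222 mm off on its left (+y) side; its near (-x) and right (-y) sides and all below are open. A knock up or down shifts it on the post.
- tray_blue: White sample tray that carries the blue ball: a flat plate 226 mm long (its own x), 70 mm wide (y), top of the plate 6 mm above its underside, with a lip 9 mm high all round. Origin at the centre of the underside, x runs from the handle end to the pocket end, z up. About 90 to 160 g.
- tray_blue_handle (a point): Middle of that tray's grey bow handle: a bar 94 mm long along the tray's x, 18 mm wide (y), 18 mm high, its centre 40 mm above the tray's underside and 70 mm from the tray's middle towards the handle end; a leg 12 mm thick under each end of the bar, 25 mm clear beneath it. The weight lies about 60 mm ahead of this point: grip firmly (some 40 N) lest the pocket end sag.
- tray_blue_pocket (a point): Where the ball's centre lies when in the middle of the pocket: on the tray's axis, 145 mm ahead of the handle's middle, 14.5 mm above the tray's underside. The pocket is a flat round recess 32 mm across, 2.5 mm deep; the 22 mm ball rolls up to 9 mm off the middle in it, at 2 degrees of tilt, and out over the edge at 35 to 40 degrees or if the tray is jerked.
- ball_blue_center (a point): Centre of the loose blue stone ball, 22 mm across, about 15 g, free to roll in the pocket of its tray.
- tray_amber: A second tray, alike in every way, that carries an amber ball: to be left alone. Origin and axes as for the other tray. Which of the two trays stands on the left differs from time to time.
- ball_amber_center (a point): Centre of the loose amber stone ball, 22 mm across, in the pocket of the other tray.
- tray_amber_pocket (a point): Middle of the amber ball's pocket, as for the blue one's.
- dropper: Small black dropper bottle standing on the table, 30 mm across and 75 mm high; origin at the centre of its foot.
- jar: Small clear jar with a blue lid, 44 mm across and 55 mm high; origin at the centre of its foot.
- cup: Clear plastic cup, 76 mm across and 75 mm high; origin at the centre of its foot.
- lamp: The magnifier lamp as a whole: origin at the centre of the underside of its round base; the post stands 50 mm from there along its own x (away from the robot) and the lens axis lies 20 mm along x and 220 mm along -y. Fixed to the table.
- head: The lens head with its bar and the clamp on the post; its origin lies on the axis of the lamp's base, at the level of the head's underside.
- ball_blue: The blue ball (its own origin lies on its surface and turns as it rolls: use the centre given above).
There are look-alikes about, which are no part of the job. Leave any green or yellow look-alike of the jar alone.

How it is judged:
On the way, in this order (a step that is already met when the one before it is completed fails the run):
1. the red button has been pressed right down (value of joint light above 0.0045 m), for 0.05 s.
2. the blue ball's tray has been lifted clear of the table by the gripper with the ball in its pocket (height (world z) of tray_blue above 0.03 m and contact force between tray_blue and the fingers above 0.5 N and distance between ball_blue_center and tray_blue_pocket below 0.016 m), for 0.2 s.
At the end, for the whole second after the job is handed in: Gripper holds the tray over 80 mm up, clear of the lamp: ball in its pocket, within 25 mm of the lens axis, 70 to 130 mm below it; tray within 0.10 rad of level and still. Amber tray (its ball in its pocket), bottle, jar and cup within 20 mm, lens within 10 mm of where they were (horizontal distance between ball_blue_center and lens below 0.025 m and z of ball_blue_center in the frame of lens between -0.13 and -0.07 m and distance between ball_blue_center and tray_blue_pocket below 0.016 m and angle between tray_blue's own z axis and vertical below 0.1 rad and height (world z) of tray_blue above 0.08 m and linear speed of tray_blue below 0.02 m/s and angular speed of tray_blue below 0.15 rad/s and linear speed of ball_blue below 0.04 m/s and contact force between tray_blue and the fingers above 0.5 N and contact force between tray_blue and lamp below 0.1 N and distance between ball_amber_center and tray_amber_pocket below 0.016 m and distance of each of tray_amber, dropper, jar, cup from where it was at the start of the episode below 0.02 m and distance of lens from where it was at the start of the episode below 0.01 m and angle between each of dropper, jar, cup's own z axis and vertical below 0.2 rad); the arm keeps its last pose, push and grip.
It fails at once if the blue ball leaves its pocket (distance between ball_blue_center and tray_blue_pocket above 0.018 m).
It fails at once if the tray is tipped more than 0.35 rad (20 degrees) (angle between tray_blue's own z axis and vertical above 0.35 rad).
It fails at once if the lens head is knocked off its height or struck by the tray (distance of lens from where it was at the start of the episode above 0.01 m or contact force between tray_blue and head above 3 N).
It fails at once if the amber ball's tray is disturbed or its ball rolls out (distance of tray_amber from where it was at the start of the episode above 0.02 m or distance between ball_amber_center and tray_amber_pocket above 0.018 m).
It fails at once if the dropper bottle, jar or cup is pushed or knocked over (distance of any of dropper, jar, cup from where it was at the start of the episode above 0.02 m or angle between any of dropper, jar, cup's own z axis and vertical above 0.4 rad).
It also fails if it takes over 70 s, if anything falls off the work surface, if the arm or the gripper's body presses on something with over 40 N, if the wrist force passes 120 N, or if a joint passes its speed limit or range.

ROBOT

A 6-joint arm with a two-finger parallel gripper is mounted at the origin on the work surface. World frame = base frame: x ahead of the robot, y to its left, z up, the work surface at z = 0. Lengths are in m, angles in rad, forces in N, time in s.
With the tool pointing down it reaches from about 0.375 to 0.975 m from the base axis. Payload 3.8 kg.
Tool frame: the origin (TCP) lies midway between the tips of the shut fingers; the grasp point (between the pads) lies 19 mm behind it; z points along the fingers, y is the line along which they close (so a half turn about z gives the same grasp; the last joint's range is limited). The gripper opens to 85 mm and grips with 20 to 120 N. Pads are 22 mm wide; open, the fingers measure 114 mm over their backs; the gripper's body (76 mm by 85 mm) begins 54 mm behind the grasp point. The pads swing forward as they close: fully open they stand 13 mm farther back than shut.
Start: joints at [-1.363, 0.264, 1.604, -0, 1.274, -0.037], TCP at [0.164, -0.655, 0.231] pointing down, gripper open.
Joint ranges: [-2.63, 2.63], [-0.94, 2.18], [0.31, 2.57], [-1.31, 4.45], [0, 2.66], [-2.55, 2.55]. Speed limits (rad/s): [2.57, 2.57, 3.14, 3.14, 3.14, 3.14].

INTERFACE

Orientations are given as a rotation vector (axis times angle).
In Python, from workcell import bot gives the robot as it stands.
- The arm moves only by the tool step_arm, never from a script. Its argument "motion" is a list of rows, each a list of 5 numbers: the finger opening in cm, from 0 to 8.54, then the shift along the tool's x, y, z in cm, then the turn about the tool's z in degrees. In form: [[claw, dx, dy, dz, twist], ...]. A call has 1 to 20 rows; each row is the pose to reach, as a shift and turn from the pose commanded when the call began, along the tool's axes at that moment; what a row does not reach only later rows make up. A row lasts 1/10 s, in which the tool goes at most 50 mm and 8.59 degrees, less where a joint would pass 70% of its speed; a pose out of reach is approached as far as the arm can. A call with a gripper value outside its range is refused whole. The fingers move at their own pace and stop on an object; "force" is the grip in N (left out, the last holds). Time passes only in rows, so rows that repeat a pose let the fingers close. It gives the time, the measured TCP pose, the force, the opening and the grip force at its end, in the units of the state.
- bot.read_state(): the state, without advancing time (a new reading comes with each control period).
- bot.read_camera(name): name is "side" or "top" or "wrist"; returns (picture, depth): 480x640x3 uint8, red, green, blue; 480x640 float32, m along the optical axis (not along the pixel's ray), 0 where there is no reading.
- bot.calibration(name): a dict with "mtx" (3x3 intrinsics, pixels), "origin" and "orientation" of the camera in the world; the wrist camera has in their place "T_tool_cam" (4x4, takes a point from camera to tool coordinates, whose origin is the TCP and whose axes are the flange's). Camera axes: x right, y up, looking along -z (the intrinsics and any distortion apply to the point x, -y, -z); pixel columns grow to the right and rows downward; lengths in m; the calibration is good to about 2 mm. A picture is of the moment at which its call begins: read the wrist's pose just before it. calibration takes no time and is no camera call.
- bot.finish_job(): hands the job in; it is judged then, once.
The state is a dict: "time": time; "q": joint angles; "joint_vel": joint speeds; "joint_torque": joint torques, N m; "tool_pos": TCP position; "tcp_rot": TCP orientation; "wrist_force": force on the tool from outside, world axes, zero at the start; "torque": the same for the moment, N m; "width": opening from 0.0 (shut) to 1.0 (fully open); "grip_force": force on a finger pad.
Only numpy, scipy, OpenCV 4.12 (cv2) and the standard library are available. Lean on these libraries where they do the work, as an engineer would, in place of code of your own. Each camera call takes 0.05 s, during which the arm holds its last target. There are 200 camera calls.

## Working session

There is one attempt and no reset: what is moved stays moved. The work goes in short steps, Python scripts to look and compute and a tool call to move; the robot and the scene stay as the last step left them, time stands still between calls to the robot, and variables do not carry over. Pictures are saved under pics/ and viewed, at most 10 in all, crops included, and the job is handed in when it is done.

Besides the shell and the picture viewer there is one more tool, called after "Request:" by a JSON object that holds its "api" and its "payload", one argument or row to a line. step_arm: Moves the arm, as the interface text tells. Its arguments: {"type":"object","properties":{"motion":{"type":"array","items":{"type":"array","items":{"type":"number"}}},"force":{"type":"number"}},"required":["motion"]}

```bash
mkdir -p pics; cat > h.py <<'E'
import numpy as np, cv2
from scipy.spatial.transform import Rotation as R
from workcell import bot
def snap(n,f):
    s=bot.read_state(); p,d=bot.read_camera(n); cv2.imwrite(f'pics/{f}.png',p[:,:,::-1]); np.save(f'pics/{f}.npy',d)
    c=bot.calibration(n); M=np.eye(4)
    if n=='wrist':
        T=np.eye(4);T[:3,:3]=R.from_rotvec(s['tcp_rot']).as_matrix();T[:3,3]=s['tool_pos'];M=T@np.array(c['T_tool_cam'])
    else:
        o=np.array(c['orientation']);M[:3,:3]=o if o.shape==(3,3) else R.from_rotvec(o).as_matrix();M[:3,3]=c['origin']
    np.savez(f'pics/{f}.npz',M=M,K=np.array(c['mtx']),dist=np.array(c.get('dist',c.get('distortion',np.zeros(5)))))
    return p,d
def pt(f,u,v,z=None,depth=None):
    a=np.load(f'pics/{f}.npz');x,y=cv2.undistortPoints(np.array([[[u,v]]],float),a['K'],a['dist'])[0,0]
    M=a['M'];r=np.array([x,-y,-1.])
    if z is not None:
        w=M[:3,:3]@r; return M[:3,3]+w*(z-M[2,3])/w[2]
    if depth is None:
        D=np.load(f'pics/{f}.npy')[int(v)-2:int(v)+3,int(u)-2:int(u)+3]; depth=np.median(D[D>0]) if (D>0).any() else np.nan
    return M[:3,3]+M[:3,:3]@(r*depth)
E
python3 - <<'E'
from h import *
snap('top','top1');snap('side','side1')
for n in('top','side','wrist'):print(n,bot.calibration(n))
print(bot.read_state())
E
```

```text
top {'mtx': array([[478.01684203,   0.        , 324.42527334],
       [  0.        , 478.01684203, 230.98406252],
       [  0.        ,   0.        ,   1.        ]]), 'origin': array([0.43726262, 0.04443263, 1.53299858]), 'orientation': array([ 0.11770608, -0.12829614, -1.5505969 ])}
side {'mtx': array([[449.19452111,   0.        , 319.25016803],
       [  0.        , 449.19452111, 235.02808404],
       [  0.        ,   0.        ,   1.        ]]), 'origin': array([ 0.30079784, -0.67941607,  0.7824066 ]), 'orientation': array([ 0.91692027, -0.21299844, -0.41638232])}
wrist {'mtx': array([[376.68199114,   0.        , 322.30262851],
       [  0.        , 376.68199114, 241.03552895],
       [  0.        ,   0.        ,   1.        ]]), 'T_tool_cam': array([[ 2.09686204e-03,  9.63548844e-01,  2.67524258e-01,
         6.69310950e-02],
       [ 9.99997801e-01, -2.02913643e-03, -5.29616893e-04,
        -1.83483401e-03],
       [ 3.25314723e-05,  2.67524780e-01, -9.63550980e-01,
        -1.41733105e-01],
       [ 0.00000000e+00,  0.00000000e+00,  0.00000000e+00,
         1.00000000e+00]])}
{'time': 0.1, 'q': array([-1.36290751e+00,  2.64684516e-01,  1.60522165e+00,  2.16162472e-05,
        1.27372484e+00, -3.68936695e-02]), 'joint_vel': array([-0.00016258, -0.00194345, -0.0038119 , -0.0007649 , -0.00113499,
        0.00297665]), 'joint_torque': array([ 1.35420628e-04, -5.16706181e+01, -3.68590593e+01, -3.58013779e-05,
        6.35395671e-03,  2.01610214e-05]), 'tool_pos': array([ 0.16345625, -0.65423048,  0.23009055]), 'tcp_rot': array([-3.11607582e+00, -3.83286140e-01,  2.40922307e-04]), 'wrist_force': array([-1.13430286,  0.74465882,  1.21325762]), 'torque': array([-0.00931145,  0.0099995 , -0.01908459]), 'grip_force': 0.0, 'width': 0.9994765490741755}
```

View pics/top1.png

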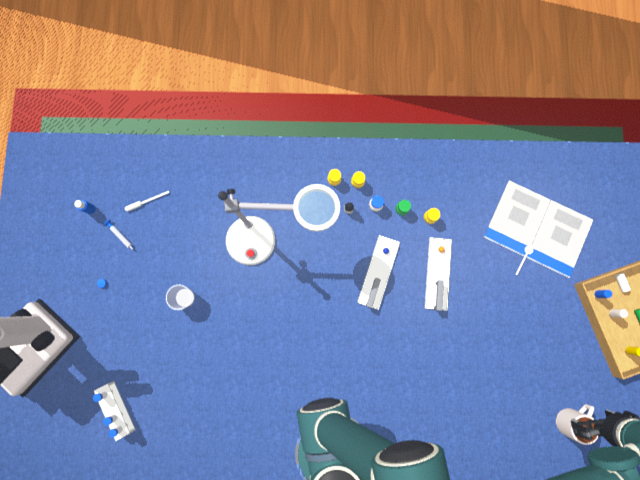

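View pics/side1.png

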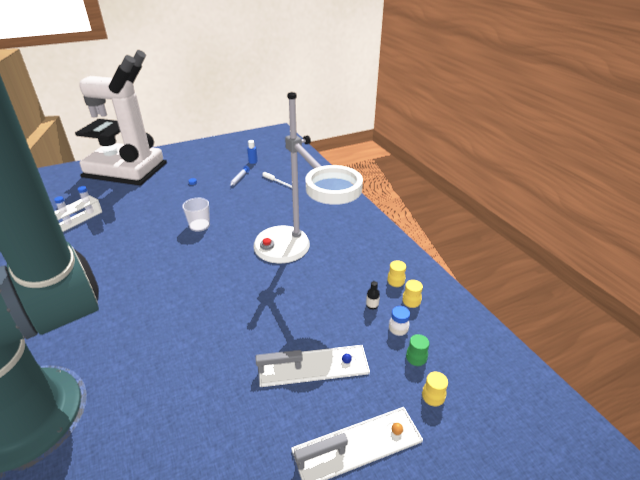

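The top view shows the button at (251,254), lens ring at (317,207), blue ball at (386,251) with its handle near (376,288), and amber ball at (441,249). I'll enlarge the crops next.

```bash
python3 - <<'E'
from h import *
p=cv2.imread('pics/top1.png'); a=cv2.resize(p[160:330,220:460],None,fx=3.3,fy=3.3,interpolation=cv2.INTER_CUBIC);cv2.imwrite('pics/c1.png',a)
print('button',pt('top1',251,254,z=.04),pt('top1',251,254))
print('base',pt('top1',250,241,z=.02))
print('lens',pt('top1',317,207,z=.3),[pt('top1',u,v) for u,v in((295,207),(338,207),(317,186),(317,228))])
print('ball',pt('top1',386,251,z=.0145),'side',pt('side1',347,358,z=.0145))
print('amber',pt('top1',441,249,z=.0145))
hsv=cv2.cvtColor(p,cv2.COLOR_BGR2HSV)
d=np.load('pics/top1.npy')
# lens ring rim points & trays
V,U=np.mgrid[160:330,220:460]
P=np.array([pt('top1',u,v,depth=d[v,u]) for u,v in zip(U.ravel(),V.ravel())])
np.save('pics/P.npy',P.reshape(170,240,3))
m=(P[:,2]>.25)&(P[:,2]<.37);Q=P[m];print('ring',len(Q),Q.min(0),Q.max(0),np.percentile(Q[:,2],[5,50,95]))
for nm,u0,u1 in(('blue',355,402),('amber',420,455)):
    m=(P[:,2]>.035)&(P[:,2]<.06)&(U.ravel()>=u0)&(U.ravel()<u1)&(V.ravel()>255)&(V.ravel()<320)
    Q=P[m];
    if len(Q)>5: print(nm,len(Q),Q.mean(0),cv2.minAreaRect((Q[:,:2]*1000).astype(np.float32)))
E
```

```text
button [0.5966541  0.26518263 0.04      ] [0.59676775 0.26534004 0.0389354 ]
base [0.6403817  0.27299478 0.02      ]
lens [0.6960766  0.05823244 0.3       ] [array([0.69206092, 0.11527282, 0.31428646]), array([0.6941234 , 0.00342013, 0.3139341 ]), array([0.74923471, 0.05911285, 0.31422342]), array([0.63788749, 0.05705812, 0.3132573 ])]
ball [ 0.61632879 -0.16186883  0.0145    ] side [ 0.61856916 -0.1618115   0.0145    ]
amber [ 0.62577552 -0.33825384  0.0145    ]
ring 2270 [6.34972226e-01 6.21907523e-04 2.50948783e-01] [0.75576449 0.3002918  0.36958243] [0.30079703 0.30840418 0.31826709]
blue 187 [ 0.48577644 -0.11698184  0.04833117] ((485.65960693359375, -117.4748306274414), (18.784465789794922, 94.01239013671875), 71.96282196044922)
amber 200 [ 0.48083327 -0.32138993  0.04809938] ((481.25445556640625, -322.4578857421875), (19.597604751586914, 92.74415588378906), 84.87007904052734)
```

View pics/c1.png

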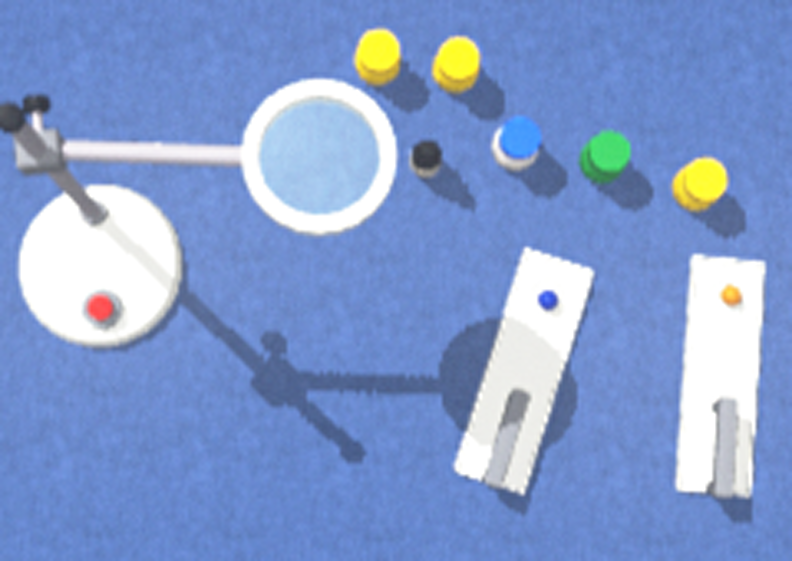

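Request:
{"api": "step_arm", "payload": {
  "motion": [
    [0, 2.4, -3.1, 0, -7],
    [0, 4.8, -6.3, 0, -14],
    [0, 7.3, -9.4, 0, -21],
    [0, 9.7, -12.6, 0, -28],
    [0, 12.1, -15.7, 0, -35],
    [0, 14.5, -18.8, 0, -42],
    [0, 17, -22, 0, -49],
    [0, 19.4, -25.1, 0, -56],
    [0, 21.8, -28.3, 0, -63],
    [0, 24.2, -31.4, 0, -70],
    [0, 26.6, -34.6, 0, -77],
    [0, 29, -37.7, 0, -84],
    [0, 31.5, -40.8, 0, -91],
    [0, 33.9, -44, 0, -98],
    [0, 36.3, -47.1, 0, -105],
    [0, 38.7, -50.3, 0, -112],
    [0, 41.1, -53.4, 0, -119],
    [0, 43.6, -56.6, 0, -126],
    [0, 43.6, -56.6, 0, -134],
    [0, 43.6, -56.6, 0, -142]
  ]
}}

```text
time: 2.1
tool_pos: [0.4493, 0.0015, 0.2307]
tcp_rot: [-0.638, -3.075, 0.0]
wrist_force: [0.2, -0.4, -0.1]
width: -0.0
grip_force: 0.0
```

Request:
{"api": "step_arm", "payload": {
  "motion": [
    [0, -0.3, 3, 0, 0],
    [0, -0.6, 6, 0, 0],
    [0, -0.9, 9, 0, 0],
    [0, -1.2, 12, 0, 0],
    [0, -1.5, 15, 0, 0],
    [0, -1.8, 18, 0, 0],
    [0, -2.1, 21, 0, 0],
    [0, -2.4, 24, 0, 0],
    [0, -2.7, 27, 0, 0],
    [0, -3, 30, 0, 0],
    [0, -3, 30.1, 4, 0],
    [0, -3, 30.1, 8, 0],
    [0, -3, 30.1, 12, 0],
    [0, -3, 30.1, 15, 0],
    [0, -3, 30.1, 17, 0],
    [0, -3, 30.1, 18, 0],
    [0, -3, 30.1, 18, 0]
  ]
}}

```text
time: 3.8
tool_pos: [0.5975, 0.2621, 0.0491]
tcp_rot: [-0.652, -3.07, 0.004]
wrist_force: [0.2, 0.4, -0.7]
width: 0.001
grip_force: 0.0
```

Request:
{"api": "step_arm", "payload": {
  "motion": [
    [0, 0, 0.2, 0.5, 0],
    [0, 0, 0.2, 0.9, 0],
    [0, 0, 0.2, 1.2, 0],
    [0, 0, 0.2, 1.4, 0],
    [0, 0, 0.2, 1.5, 0],
    [0, 0, 0.2, 1.6, 0],
    [0, 0, 0.2, 1.65, 0],
    [0, 0, 0.2, 1.65, 0],
    [0, 0, 0.2, 1.65, 0]
  ]
}}

```text
time: 4.7
tool_pos: [0.6007, 0.2649, 0.0354]
tcp_rot: [0.652, 3.072, 0.002]
wrist_force: [1.6, 1.1, 2.7]
width: -0.001
grip_force: 1.6
```

Request:
{"api": "step_arm", "payload": {
  "motion": [
    [0, 0, 0, 0.2, 0],
    [0, 0, 0, 0.4, 0],
    [0, 0, 0, 0.5, 0],
    [0, 0, 0, 0.5, 0],
    [0, 0, 0, 0.5, 0]
  ]
}}

```text
time: 5.2
tool_pos: [0.6009, 0.265, 0.0337]
tcp_rot: [0.652, 3.072, 0.001]
wrist_force: [-6.4, -1.9, 22.2]
width: -0.003
grip_force: 10.7
```

Request:
{"api": "step_arm", "payload": {
  "motion": [
    [0, 0, 0, -2, 0],
    [0, 0, 0, -6, 0],
    [0, 0, 0, -10, 0],
    [0, 0, 0, -14, 0],
    [0, 0, 0, -18, 0],
    [0, 0.7, -4, -20, 0],
    [5, 1.4, -8, -20, 0],
    [5, 2.1, -12, -20, 0],
    [5, 2.8, -16, -20, 0],
    [5, 3.5, -20, -20, 0],
    [5, 2.6, -24, -20, -2],
    [5, 0.5, -28, -20, -4],
    [5, -1.2, -31.5, -20, -6],
    [5, -3, -35, -20, -6],
    [5, -4.2, -38, -20, -6],
    [5, -5, -39.6, -20, -6],
    [5, -5, -39.6, -20, -6],
    [5, -5, -39.6, -20, -6],
    [5, -5, -39.6, -20, -6]
  ]
}}

```text
time: 7.1
tool_pos: [0.4841, -0.1166, 0.2291]
tcp_rot: [-0.49, -3.102, -0.001]
wrist_force: [-0.6, 0.1, -0.1]
width: 0.59
grip_force: 0.0
```

```bash
python3 - <<'E'
from h import *
snap('wrist','w1');s=bot.read_state();print(s['tool_pos'],s['tcp_rot'],s['width'])
d=np.load('pics/w1.npy');V,U=np.mgrid[0:480:2,0:640:2]
P=np.array([pt('w1',u,v,depth=d[v,u]) for u,v in zip(U.ravel(),V.ravel())])
m=(P[:,2]>.04)&(P[:,2]<.06)&(abs(P[:,0]-.486)<.09)&(abs(P[:,1]+.1175)<.05)
Q=P[m];print(len(Q),Q.mean(0),cv2.minAreaRect((Q[:,:2]*1000).astype(np.float32)))
E
```

```text
[ 0.4843365  -0.11650931  0.22931785] [-4.88851959e-01 -3.10214394e+00 -7.40116771e-04] 0.5817948014320281
551 [ 0.47958396 -0.11403359  0.04776153] ((482.12615966796875, -115.00984191894531), (17.98049545288086, 93.14859008789062), 72.55610656738281)
```

View pics/w1.png

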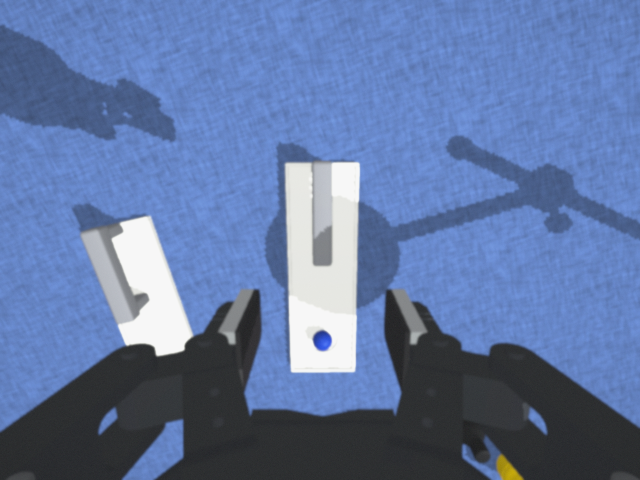

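Request:
{"api": "step_arm", "payload": {
  "motion": [
    [5, -0.5, 0, 4, 0],
    [5, -1, 0, 8, 0],
    [5, -1.5, 0, 12, 0],
    [5, -1.5, 0, 15, 0],
    [5, -1.5, 0, 17, 0],
    [5, -1.5, 0, 18.5, 0],
    [5, -1.5, 0, 19.5, 0],
    [5, -1.5, 0, 20.3, 0],
    [5, -1.5, 0, 20.7, 0],
    [5, -1.5, 0, 20.7, 0],
    [5, -1.5, 0, 20.7, 0],
    [5, -1.5, 0, 20.7, 0]
  ]
}}

```text
time: 8.35
tool_pos: [0.4997, -0.1224, 0.0236]
tcp_rot: [0.491, 3.101, -0.0]
wrist_force: [-0.3, -0.3, 0.1]
width: 0.585
grip_force: 0.0
```

Request:
{"api": "step_arm", "payload": {
  "motion": [
    [4, 0, 0, 0, 0],
    [3.5, 0, 0, 0, 0],
    [3, 0, 0, 0, 0],
    [2.7, 0, 0, 0, 0],
    [2.4, 0, 0, 0, 0],
    [2.2, 0, 0, 0, 0],
    [2, 0, 0, 0, 0],
    [1.8, 0, 0, 0, 0],
    [1.5, 0, 0, 0, 0],
    [1, 0, 0, 0, 0],
    [0.5, 0, 0, 0, 0],
    [0, 0, 0, 0, 0],
    [0, 0, 0, 0, 0],
    [0, 0, 0, 0, 0],
    [0, 0, 0, 0, 0]
  ],
  "force": 60
}}

```text
time: 9.85
tool_pos: [0.4991, -0.1222, 0.0229]
tcp_rot: [0.491, 3.103, 0.0]
wrist_force: [-0.2, 1.2, 3.5]
width: 0.195
grip_force: 59.7
```

Gripped; lift gently to about 6 cm with smooth starts.

Request:
{"api": "step_arm", "payload": {
  "motion": [
    [0, 0, 0, -0.05, 0],
    [0, 0, 0, -0.2, 0],
    [0, 0, 0, -0.4, 0],
    [0, 0, 0, -0.7, 0],
    [0, 0, 0, -1.1, 0],
    [0, 0, 0, -1.6, 0],
    [0, 0, 0, -2.2, 0],
    [0, 0, 0, -2.8, 0],
    [0, 0, 0, -3.4, 0],
    [0, 0, 0, -4, 0],
    [0, 0, 0, -4.6, 0],
    [0, 0, 0, -5.1, 0],
    [0, 0, 0, -5.5, 0],
    [0, 0, 0, -5.8, 0],
    [0, 0, 0, -6, 0],
    [0, 0, 0, -6, 0],
    [0, 0, 0, -6, 0],
    [0, 0, 0, -6, 0],
    [0, 0, 0, -6, 0]
  ],
  "force": 60
}}

```text
time: 11.75
tool_pos: [0.4988, -0.1221, 0.0825]
tcp_rot: [-0.491, -3.102, -0.0]
wrist_force: [-0.2, -0.8, -1.4]
width: 0.197
grip_force: 59.1
```

```bash
python3 - <<'E'
from h import *
snap('side','s2');snap('wrist','w2')
a=cv2.imread('pics/s2.png')[250:480,200:460];b=cv2.imread('pics/w2.png')
cv2.imwrite('pics/c2.png',np.hstack([cv2.resize(a,(430,380)),cv2.resize(b,None,fx=.57,fy=.792)[:380]]))
d=np.load('pics/w2.npy');V,U=np.mgrid[0:480:2,0:640:2]
P=np.array([pt('w2',u,v,depth=d[v,u]) for u,v in zip(U.ravel(),V.ravel())])
s=bot.read_state();T=R.from_rotvec(s['tcp_rot']);L=T.inv().apply(P-s['tool_pos'])
rgb=cv2.imread('pics/w2.png')[::2,::2].reshape(-1,3).min(1)
m=(abs(L[:,1])<.04)&(L[:,0]>-.19)&(L[:,0]<.1)&(L[:,2]>.01)&(L[:,2]<.025)&(rgb>120)
Q=L[m];c=np.linalg.lstsq(np.c_[Q[:,:2],np.ones(len(Q))],Q[:,2],rcond=None)[0];print(len(Q),c,Q.min(0),Q.max(0));print(s['tool_pos'],s['torque'])
E
```

```text
4133 [-5.55761520e-03 -9.30075226e-05  1.73999651e-02] [-0.06591326 -0.03386374  0.0131845 ] [0.06167399 0.03622245 0.02220437]
[ 0.4988508  -0.12214833  0.08259692] [ 0.03024442  0.02190398 -0.00721629]
```

View pics/c2.png

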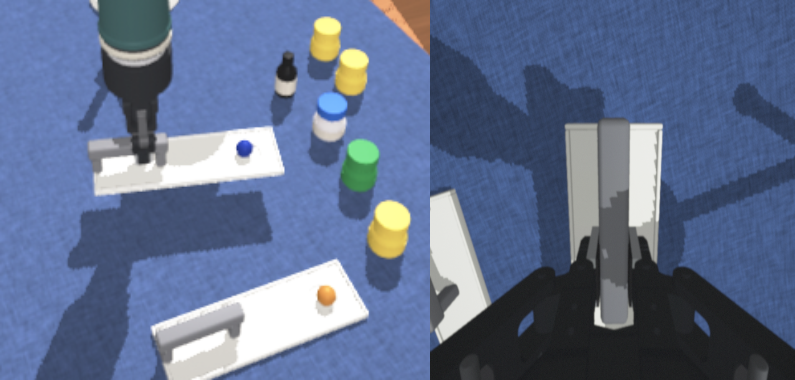

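Request:
{"api": "step_arm", "payload": {
  "motion": [
    [0, 0, 0, -0.1, 0],
    [0, 0, 0, -0.4, 0],
    [0, 0, 0, -0.8, 0],
    [0, 0, 0, -1.4, 0],
    [0, 0, 0, -2.1, 0],
    [0, 0, 0, -2.9, 0],
    [0, 0, 0, -3.8, 0],
    [0, 0, 0, -4.7, 0],
    [0, 0, 0, -5.7, 0],
    [0, 0, 0, -6.7, 0],
    [0, 0, 0, -7.6, 0],
    [0, 0, 0, -8.5, 0],
    [0, 0, 0, -9.3, 0],
    [0, 0, 0, -10, 0],
    [0, 0, 0, -10.6, 0],
    [0, 0, 0, -11, 0],
    [0, 0, 0, -11.3, 0],
    [0, 0, 0, -11.4, 0],
    [0, 0, 0, -11.4, 0]
  ]
}}

```text
time: 13.75
tool_pos: [0.4989, -0.1222, 0.1967]
tcp_rot: [-0.491, -3.103, -0.0]
wrist_force: [0.1, 0.1, -1.3]
width: 0.196
grip_force: 59.1
```

Request:
{"api": "step_arm", "payload": {
  "motion": [
    [0, 0, 0.15, 0, 0],
    [0, 0, 0.6, 0, 0],
    [0, 0, 1.3, 0, 0],
    [0, -0.1, 2.2, 0, 0],
    [0, -0.1, 3.4, 0, 0],
    [0, -0.1, 4.8, 0, 0],
    [0, -0.1, 6.3, 0, 0],
    [0, -0.2, 8, 0, 0],
    [0, -0.2, 9.7, 0, 0],
    [0, -0.2, 11.5, 0, 0],
    [0, -0.2, 13.3, 0, 0],
    [0, -0.3, 15, 0, 0],
    [0, -0.3, 16.7, 0, 0],
    [0, -0.3, 18.3, 0, 0],
    [0, -0.3, 19.7, 0, 0],
    [0, -0.4, 20.9, 0, 0],
    [0, -0.4, 21.8, 0, 0],
    [0, -0.4, 22.5, 0, 0],
    [0, -0.4, 22.9, 0, 0],
    [0, -0.4, 23.1, 0, 0]
  ]
}}

```text
time: 15.75
tool_pos: [0.5742, 0.0964, 0.1968]
tcp_rot: [-0.491, -3.103, 0.0]
wrist_force: [0.6, -0.1, -2.2]
width: 0.203
grip_force: 59.0
```

Request:
{"api": "step_arm", "payload": {
  "motion": [
    [0, 0, 0, 0, 0],
    [0, 0, 0, 0, 0],
    [0, 0, 0, 0, 0],
    [0, 0, 0, 0, 0],
    [0, 0, 0, 0, 0]
  ]
}}

```text
time: 16.25
tool_pos: [0.5741, 0.0961, 0.1968]
tcp_rot: [0.491, 3.103, -0.0]
wrist_force: [-0.1, 0.6, -1.0]
width: 0.199
grip_force: 59.0
```

```bash
python3 - <<'E'
from h import *
snap('side','s3');snap('top','t3');s=bot.read_state();print(s['tool_pos'],s['tcp_rot'],s['grip_force'])
a=cv2.imread('pics/s3.png')[130:330,220:430];b=cv2.imread('pics/t3.png')[150:300,240:400]
cv2.imwrite('pics/c3.png',np.hstack([cv2.resize(a,(420,400)),cv2.resize(b,(380,400))]))
for f in('s3','t3'):
    h=cv2.cvtColor(cv2.imread(f'pics/{f}.png'),cv2.COLOR_BGR2HSV)
    m=((h[...,0]>112)&(h[...,0]<126)&(h[...,1]>190)).astype(np.uint8)
    n,_,st,c=cv2.connectedComponentsWithStats(m)
    for i in range(1,n):
        if st[i,4]>8 and abs(c[i,0]-325)<60 and 180<c[i,1]<300: print(f,c[i],st[i,4],pt(f,*c[i],z=.188),pt(f,*c[i]))
E
```

```text
[0.57406719 0.0961621  0.19682077] [ 4.91073053e-01  3.10292902e+00 -2.96170251e-05] 59.021254777908325
```

View pics/c3.png

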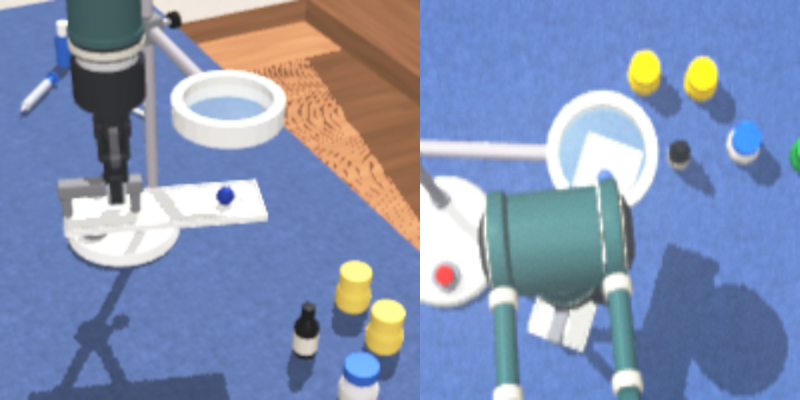

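The ball is in its pocket, at about (333,227) in the side view and (318,216) in the top view, through the lens.

```bash
python3 - <<'E'
from h import *
print(pt('s3',333,227.5,z=.188),pt('s3',333,227.5),pt('t3',318.3,216.4,z=.188))
# lens ring: centre from side underside & top
print(pt('t3',317,207,z=.314))
E
```

```text
[0.69336736 0.05542083 0.188     ] [0.69041127 0.04988741 0.19247596] [0.69219833 0.05525751 0.188     ]
[0.69313792 0.05807575 0.314     ]
```

```bash
python3 -c "
from workcell import bot
print(bot.finish_job())"
```

```text
the job is handed in; nothing more can be done
None
```

I handed the job in after pressing the lamp button right down; the arm is holding the tray level and still, with the blue ball in its pocket about 3 mm off the lens axis and about 10 cm below the lens (no verdict came back).

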